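# Move the strap nest plates from the fixture bed to the rack in the same order

### The job

The strap fixture is being changed over: lift the four aluminium nest plates straight up off their locating pins, keep them level, and lay each in the wooden rack, centred in its bay and square across both rails, one plate to a bay. In the rack they must stand in the same left-to-right order as they now stand on the fixture bed, so that the setter can put them back as they were.

Things in the scene. Friction and masses are not known exactly. Their poses are not given: they have to be found in the camera images.
- plate_tail: Loose flat aluminium nest plate, 136 (own x) x 50 (y) x 10 mm thick, black rubber pocket on top: longest; pocket a long strip narrowing to a pointed tail. 0.1-0.25 kg. Origin: centre of its underside, z up. Two 8 mm holes at (34, 15) and (-34, -15) mm go over its base's pins. Grip across the 50 mm width at mid-length.
- plate_square: Loose flat aluminium nest plate, 120 (own x) x 50 (y) x 10 mm thick, black rubber pocket on top: second longest; long pocket with rounded end and five tiny brass pips. 0.1-0.25 kg. Origin: centre of its underside, z up. Two 8 mm holes at (34, 15) and (-34, -15) mm go over its base's pins. Grip across the 50 mm width at mid-length.
- plate_buckle: Loose flat aluminium nest plate, 104 (own x) x 50 (y) x 10 mm thick, black rubber pocket on top: second shortest; short pocket stepping down to a slot, thin steel bar across its end. 0.1-0.25 kg. Origin: centre of its underside, z up. Two 8 mm holes at (34, 15) and (-34, -15) mm go over its base's pins. Grip across the 50 mm width at mid-length.
- plate_loop: Loose flat aluminium nest plate, 92 (own x) x 50 (y) x 10 mm thick, black rubber pocket on top: shortest; three short cross-wise pockets. 0.1-0.25 kg. Origin: centre of its underside, z up. Two 8 mm holes at (34, 15) and (-34, -15) mm go over its base's pins. Grip across the 50 mm width at mid-length.
- base_tail: Fixed grey base block under the tail plate at the start (all four look alike; their stations on the bed vary): 88 (x) x 38 (y) x 22 mm, origin: centre of its underside, on the bed. Two 6 mm locating pins stand 17 mm above its top, 7 mm above the plate on it; the plate overhangs it 6 mm on each long side.
- base_square: Fixed grey base block under the square plate at the start (all four look alike; their stations on the bed vary): 88 (x) x 38 (y) x 22 mm, origin: centre of its underside, on the bed. Two 6 mm locating pins stand 17 mm above its top, 7 mm above the plate on it; the plate overhangs it 6 mm on each long side.
- base_buckle: Fixed grey base block under the buckle plate at the start (all four look alike; their stations on the bed vary): 88 (x) x 38 (y) x 22 mm, origin: centre of its underside, on the bed. Two 6 mm locating pins stand 17 mm above its top, 7 mm above the plate on it; the plate overhangs it 6 mm on each long side.
- base_loop: Fixed grey base block under the loop plate at the start (all four look alike; their stations on the bed vary): 88 (x) x 38 (y) x 22 mm, origin: centre of its underside, on the bed. Two 6 mm locating pins stand 17 mm above its top, 7 mm above the plate on it; the plate overhangs it 6 mm on each long side.
- bed: Fixed dark steel fixture bed on the table, 130 (x) x 352 (y) x 8 mm, origin: centre of its underside; +y to the robot's left within 0.1 rad. Carries the four bases in a row at y = 126, 42, -42, -126 mm; their tops, so the plates' undersides, are 30 mm above the table. It is the nearer or the farther row.
- rack: Fixed wooden rack on the table, 110 (x) x 352 (y) mm, origin: centre of its underside; +y to the robot's left within 0.1 rad. Two 16 mm wide rails along y at x = +-32 mm, tops 30 mm up, open between down to a 6 mm board. 8 mm dowels 18 mm high on the rails at y = 0, +-84, +-168 mm part four bays centred at y = 126, 42, -42, -126 mm; plates lie along x across both rails.
There are look-alikes about, which are no part of the job. Leave any blue look-alike of the plate_tail alone. Leave any orange look-alike of the plate_loop alone.

How it is judged:
By the outcome, as a careful person would: the job done as asked, in the order asked, and still so for the second after the job is handed in, with the robot touching nothing.
It also fails if it takes over 90 s, if anything falls off the work surface, if the arm or the gripper's body presses on something with over 40 N, if the wrist force passes 120 N, or if a joint passes its speed limit or range.

### The arm

A 6-joint arm with a two-finger parallel gripper is mounted at the origin on the work surface. World frame = base frame: x ahead of the robot, y to its left, z up, the work surface at z = 0. Lengths are in m, angles in rad, forces in N, time in s.
With the tool pointing down it reaches from about 0.275 to 0.825 m from the base axis. Payload 5.2 kg.
Tool frame: the origin (TCP) lies on the centre line of the jaws, within the pads' length; the fingertips stand 11 mm ahead of it and the grasp point (between the pads) lies 8 mm behind it; z points along the fingers, y is the line along which they close (so a half turn about z gives the same grasp; the last joint's range is limited). The gripper opens to 93 mm and grips with 3 to 60 N. Pads are 15 mm wide; open, the fingers measure 128 mm over their backs; the gripper's body (75 mm by 188 mm) begins 65 mm behind the grasp point.
Start: joints at [1.118, 0.259, 1.535, -0, 1.348, -0.203], TCP at [0.136, 0.533, 0.23] pointing down, gripper open.
Joint ranges: [-3.14, 3.14], [-0.91, 2.08], [0.19, 2.58], [-1.22, 4.36], [0.22, 2.71], [-3.12, 3.12]. Speed limits (rad/s): [2.57, 2.57, 3.14, 3.14, 3.14, 3.14].

### API

Orientations are given as a rotation vector (axis times angle).
In Python, from station import manip, cams, spotter gives the robot as it stands. The module is installed in compiled form; this text tells all that it offers. Calls block until the motion is done:
- manip.movep(position, orientation): joint-space move of the TCP to a pose.
- manip.move_linear(position, v=0.15, ori=None, threshold=None): straight line of the TCP; ori=None keeps the orientation; v is the mean speed in m/s. With threshold (N) it stops when the force on the tool has changed by that much, and returns True; else False.
- manip.move_j(angles): joint-space move.
- manip.set_gripper(opening): finger opening in m; the grip force is fixed at half the most; returns when the fingers have stopped.
- manip.sleep(seconds).
- manip.solve_ik(position, orientation): joint angles nearest the present ones, or None.
- manip.observe(): the state.
- cams.read_camera(name): name is "side" or "top" or "wrist"; returns a dict with "img" (480x640x3 uint8, red, green, blue), "depth" (480x640 float32, m along the optical axis (not along the pixel's ray), 0 where there is no reading), "fx", "fy", "cx", "cy" (pixels), "D" ([k1, k2, p1, p2, k3] as OpenCV has them; the pictures are not rectified), "cam_to_world" (4x4, takes a point from camera to world coordinates). Camera axes: x right, y up, looking along -z (the intrinsics and any distortion apply to the point x, -y, -z); pixel columns grow to the right and rows downward; lengths in m; the calibration is good to about 2 mm. A picture is of the moment at which its call begins.
A pose or a line that the arm cannot do raises manip.PlanningError and nothing moves.
- manip.hand_in(): hands the job in; it is judged then, once.
Trained networks look in a picture, given as the dict that the camera call returned (one of the last four; its "shot" number tells which), for a name from the list of things; names that differ only in an ending like _2 or _b are one class to them, and where a whole thing is asked for, a point or a joint stands for the part that bears it (a point fixed in the world has none). Each returns a list of dicts, best first, with "confidence" (0 to 1); they miss things now and then, are a little off and sometimes report something else, mostly with a low value. They report only what shows in the picture. A call takes as long as a camera call. They do not tell look-alikes from the thing itself.
- spotter.masks_of(picture, thing): "pixels" (480x640 bool, what is visible of it) and "box" ([centre column, centre row, width, height] in pixels, round what is visible of it).
- spotter.pinpoint(picture, thing): "pixel" ([column, row] in pixels: a listed point, or the origin of a listed thing).
The state is a dict: "t": time; "q": joint angles; "qvel": joint speeds; "effort": joint torques, N m; "tool_pos": TCP position; "tool_rot": TCP orientation; "wrist_force": force on the tool from outside, world axes, zero at the start; "torque": the same for the moment, N m; "finger_gap": finger opening in m; "grip_force": force on a finger pad.
Only numpy, scipy, OpenCV 4.12 (cv2) and the standard library are available. Lean on these libraries where they do the work, as an engineer would, in place of code of your own. Each camera call takes 0.05 s, during which the arm holds its last target. There are 200 camera calls.

## Working session

There is one attempt and no reset: what is moved stays moved. The work goes in short steps, each a Python script; the robot and the scene stay as the last script left them, time stands still between calls to the robot, and variables do not carry over. Pictures are saved under pics/ and viewed, at most 14 in all, crops included, and the job is handed in when it is done.

```bash
mkdir -p pics
cat > h.py <<'E'
import numpy as np, cv2
from station import manip, cams, spotter
def world(p, px, z=None):
    """pixels (N,2) -> world, by depth or on plane z"""
    px=np.atleast_2d(np.asarray(px,float))
    K=np.array([[p['fx'],0,p['cx']],[0,p['fy'],p['cy']],[0,0,1]])
    n=cv2.undistortPoints(px.reshape(-1,1,2),K,np.array(p['D'],float)).reshape(-1,2)
    r=np.c_[n[:,0],-n[:,1],-np.ones(len(n))]
    T=np.asarray(p['cam_to_world'])
    if z is None:
        i=np.rint(px).astype(int); d=p['depth'][i[:,1].clip(0,479),i[:,0].clip(0,639)][:,None]
        return (r*d)@T[:3,:3].T+T[:3,3]
    w=r@T[:3,:3].T
    return T[:3,3]+w*((z-T[2,3])/w[:,2])[:,None]
def save(p,n,crop=None,s=1):
    im=p['img'][:,:,::-1]
    if crop: im=im[crop[1]:crop[3],crop[0]:crop[2]]
    cv2.imwrite('pics/'+n,cv2.resize(im,None,fx=s,fy=s,interpolation=cv2.INTER_CUBIC))
E
python3 - <<'E'
from h import *
for c in('top','side'):
    p=cams.read_camera(c); save(p,c+'0.png')
    print(c,p['cam_to_world'][:3,3],p['fx'])
    for t in ('plate_tail','plate_square','plate_buckle','plate_loop','bed','rack'):
        for m in spotter.masks_of(p,t)[:3]:
            w=world(p,[m['box'][:2]],.04)[0]; print(t,round(m['confidence'],2),np.round(m['box']),np.round(w,3),m['pixels'].sum())
E
```

```text
top [ 0.22768293 -0.08969014  1.14122844] 522.6033840610074
plate_tail 0.97 [443. 225.  63.  44.] [ 0.493 -0.352  0.04 ] 1371
plate_tail 0.66 [231. 246.  22.  63.] [0.433 0.107 0.04 ] 1441
plate_square 0.68 [307. 241.  24.  58.] [ 0.449 -0.057  0.04 ] 1260
plate_buckle 0.56 [269. 243.  28.  54.] [0.443 0.026 0.04 ] 1098
plate_loop 0.81 [381. 325.  27.  45.] [ 0.274 -0.218  0.04 ] 1083
plate_loop 0.75 [348. 237.  27.  45.] [ 0.46  -0.143  0.04 ] 990
bed 0.83 [290. 247. 161.  67.] [ 0.435 -0.02   0.04 ] 4709
rack 0.67 [279. 163. 154.  53.] [0.624 0.011 0.04 ] 7031
side [ 0.42196633 -0.74311802  0.64312793] 511.72965908751803
plate_tail 0.71 [348. 403.  54.  92.] [ 0.494 -0.38   0.04 ] 3178
plate_tail 0.59 [295. 190.  68.  21.] [0.435 0.109 0.04 ] 1104
plate_square 0.89 [304. 248.  71.  24.] [ 0.449 -0.067  0.04 ] 1455
plate_square 0.65 [309. 259.  88. 120.] [ 0.455 -0.096  0.04 ] 2629
plate_square 0.5 [299. 230.  46.  10.] [ 0.44  -0.017  0.04 ] 301
plate_buckle 0.79 [298. 217.  58.  28.] [0.44 0.02 0.04] 1144
plate_buckle 0.17 [405. 232.  87. 139.] [ 0.636 -0.031  0.04 ] 7050
plate_loop 0.81 [204. 329.  64.  29.] [ 0.291 -0.245  0.04 ] 1691
plate_loop 0.74 [312. 278.  61.  30.] [ 0.459 -0.143  0.04 ] 1427
bed 0.82 [308. 259.  87. 123.] [ 0.453 -0.097  0.04 ] 2767
rack 0.9 [406. 232.  82. 141.] [ 0.637 -0.03   0.04 ] 7050
rack 0.66 [304. 248.  47.  35.] [ 0.447 -0.069  0.04 ] 351
```

View pics/top0.png

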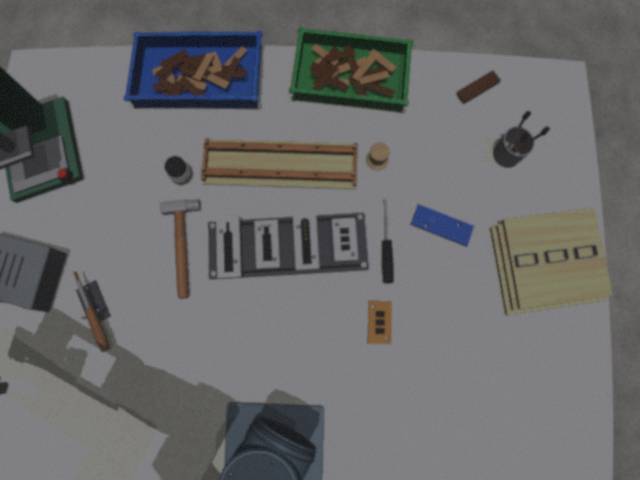

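View pics/side0.png

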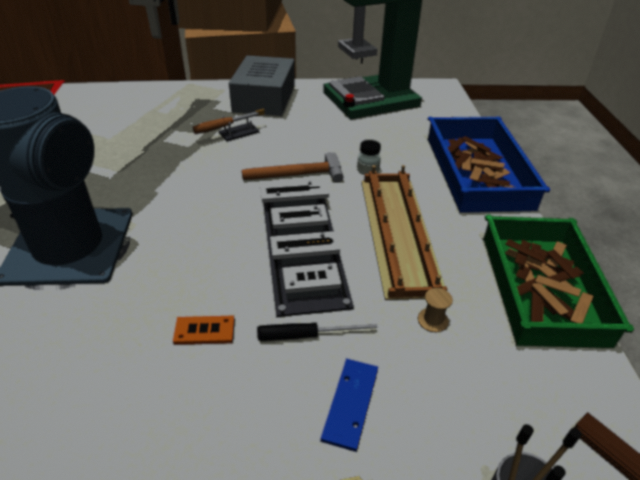

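The fixture bed is the near row: tail is at (228,248), buckle at (267,243), square at (307,242) and loop at (345,238). That makes the left-to-right order tail, buckle, square, loop. The rack is the far row, around (280,163). The blue look-alike at (443,225) and the orange one at (380,322) stay where they are. Next I'll look closer with the wrist camera.

```bash
cat >> h.py <<'E'
from scipy.spatial.transform import Rotation as Ro
def down(yaw,flip=0):
    y=np.array([-np.sin(yaw),np.cos(yaw),0])*(-1 if flip else 1); z=np.array([0,0,-1.])
    return Ro.from_matrix(np.c_[np.cross(y,z),y,z]).as_rotvec()
E
python3 - <<'E'
from h import *
o=manip.observe();print(o['t'],Ro.from_rotvec(o['tool_rot']).as_matrix().round(2).tolist())
for f in(0,1):
  for pos in ([.45,.1,.06],[.46,-.14,.06],[.62,.12,.06],[.63,-.12,.06],[.48,0,.42]): print(f,np.round(manip.solve_ik(pos,down(.1,f)),2) if manip.solve_ik(pos,down(.1,f)) is not None else None)
q=manip.solve_ik([.48,0,.42],down(.05,0)); f=0
if q is None or abs(q[5])>2.2: f=1
manip.movep([.46,0,.42],down(.05,f))
p=cams.read_camera('wrist'); save(p,'w0.png'); print(f,p['cam_to_world'].round(3).tolist(),manip.observe()['t'])
np.save('w0.npy',p,allow_pickle=True)
E
```

```text
0.7 [[-0.97, 0.25, 0.0], [0.25, 0.97, 0.0], [-0.0, 0.0, -1.0]]
0 [-0.02  0.3   1.96 -0.    0.88 -1.69]
0 [-0.53  0.33  1.91 -0.    0.9  -2.2 ]
0 [ 0.01  0.55  1.53 -0.    1.06 -1.66]
0 [-0.36  0.57  1.5  -0.    1.07 -2.03]
0 [-0.23  0.07  1.31 -0.    1.76 -1.9 ]
1 [-0.02  0.3   1.96 -0.    0.88  1.45]
1 [-0.53  0.33  1.91 -0.    0.9   0.94]
1 [ 0.01  0.55  1.53 -0.    1.06  1.49]
1 [-0.36  0.57  1.5  -0.    1.07  1.11]
1 [-0.23  0.07  1.31 -0.    1.76  1.24]
0 [[-0.051, -0.956, -0.288, 0.38], [0.999, -0.049, -0.014, -0.004], [-0.0, -0.288, 0.958, 0.575], [0.0, 0.0, 0.0, 1.0]] 3.075
```

View pics/w0.png

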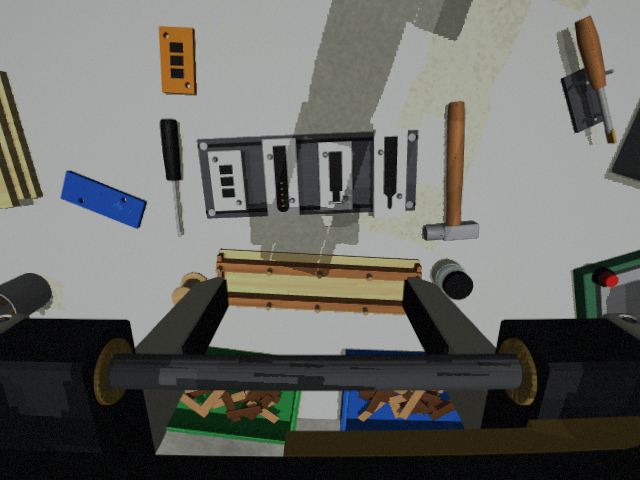

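The wrist view shows the loop at (227,180), square at (281,177), buckle at (336,176) and tail at (392,172). The rack spans columns 217–422 and rows 250–312. Next I'll fit poses from depth.

```bash
cat >> h.py <<'E'
NAMES=['plate_tail','plate_buckle','plate_square','plate_loop']
LEN=dict(plate_tail=.136,plate_square=.120,plate_buckle=.104,plate_loop=.092)
def rect(pts):
    """min-area rectangle: centre, long-side yaw about +x (in +-pi/2), long, short"""
    (cx,cy),_,_=r=cv2.minAreaRect((pts[:,:2]*1000).astype(np.float32))
    b=cv2.boxPoints(r)/1000; e=[b[1]-b[0],b[2]-b[1]]; e.sort(key=np.linalg.norm)
    a=np.arctan2(e[1][1],e[1][0]); a=(a+np.pi/2)%np.pi-np.pi/2
    return np.array([cx/1000,cy/1000,a,np.linalg.norm(e[1]),np.linalg.norm(e[0])])
def cloud(p):
    v,u=np.mgrid[:480,:640]; return world(p,np.c_[u.ravel(),v.ravel()]).reshape(480,640,3)
def plates(p,exclude=(),ctr=.04):
    W=cloud(p); out={}
    for n in NAMES:
        for m in spotter.masks_of(p,n):
            if m['confidence']<.25: continue
            k=cv2.morphologyEx(m['pixels'].astype(np.uint8),cv2.MORPH_CLOSE,np.ones((5,5)))
            cs,_=cv2.findContours(k,cv2.RETR_EXTERNAL,cv2.CHAIN_APPROX_NONE); c=max(cs,key=cv2.contourArea)
            w=world(p,c[:,0].astype(float),ctr); r=rect(w)
            zz=W[...,2][m['pixels']]; out.setdefault(n,[]).append((round(m['confidence'],2),r.round(4).tolist(),round(float(np.median(zz)),4)))
    return out
def rackfit(p,box=(.52,.72,-.25,.25)):
    """rack pose from orange-brown rail pixels at z~.03 : regress both rails"""
    W=cloud(p); hsv=cv2.cvtColor(p['img'],cv2.COLOR_RGB2HSV)
    k=(hsv[...,0]<14)&(hsv[...,1]>110)&(hsv[...,2]>60)&(W[...,0]>box[0])&(W[...,0]<box[1])&(W[...,1]>box[2])&(W[...,1]<box[3])&(W[...,2]>.02)&(W[...,2]<.036)
    P=W[k]; return P,k
E
python3 - <<'E'
from h import *
for c in('wrist','top'):
    p=cams.read_camera(c)
    for n,l in plates(p).items(): print(c,n,l)
    P,k=rackfit(p); r=rect(P); print('rack',len(P),r.round(4),np.median(P,0).round(4))
    W=cloud(p)
    k2=(W[...,2]>.037)&(W[...,2]<.06)&(W[...,0]>.55)&(W[...,0]<.70)&(abs(W[...,1]-.01)<.2)
    nn,lab,st,ce=cv2.connectedComponentsWithStats(k2.astype(np.uint8))
    for i in range(1,nn):
        if st[i,4]>=2: print('   dowel',st[i,4],world(p,[ce[i]],.048)[0].round(4),W[lab==i].mean(0).round(4))
    for m in spotter.pinpoint(p,'rack')[:1]+spotter.pinpoint(p,'bed')[:1]: print(m, world(p,[m['pixel']],0).round(4))
E
```

```text
wrist plate_tail [(0.79, [0.4336, 0.1135, 0.0966, 0.1353, 0.0534], 0.04), (0.58, [0.4942, -0.3364, 1.2245, 0.1335, 0.0534], 0.0103)]
wrist plate_buckle [(0.65, [0.4408, 0.0298, 0.1, 0.1048, 0.0528], 0.0401)]
wrist plate_square [(0.56, [0.4486, -0.0527, 0.0612, 0.1218, 0.0533], 0.0401)]
wrist plate_loop [(0.81, [0.2875, -0.2046, -0.0142, 0.0897, 0.0527], 0.0101), (0.68, [0.4553, -0.136, 0.0952, 0.0936, 0.0537], 0.0401)]
rack 1200 [ 0.6312  0.0146 -1.5699  0.3487  0.0867] [0.6088 0.0077 0.0301]
   dowel 30 [ 0.6012 -0.1517  0.048 ] [ 0.6023 -0.1525  0.0454]
   dowel 27 [ 0.6019 -0.068   0.048 ] [ 0.6028 -0.0683  0.046 ]
   dowel 25 [0.6022 0.0133 0.048 ] [0.6032 0.0133 0.0457]
   dowel 30 [0.6023 0.0967 0.048 ] [0.6035 0.0973 0.0451]
   dowel 6 [0.5987 0.1794 0.048 ] [0.6024 0.1825 0.0391]
   dowel 27 [ 0.666  -0.0689  0.048 ] [ 0.667  -0.0691  0.046 ]
   dowel 29 [0.6656 0.0129 0.048 ] [0.6671 0.013  0.0452]
   dowel 29 [0.6664 0.0964 0.048 ] [0.6679 0.097  0.0453]
{'pixel': [317.7, 277.2], 'confidence': 0.55} [[0.6271 0.0137 0.    ]]
{'pixel': [308.6, 178.3], 'confidence': 0.77} [[ 0.4509 -0.0108  0.    ]]
top plate_tail [(0.65, [0.4939, -0.35, 1.2119, 0.1353, 0.0516], 0.0105)]
top plate_buckle [(0.9, [0.4398, 0.03, 0.085, 0.1082, 0.0489], 0.0407)]
top plate_square [(0.72, [0.4483, -0.0524, 0.0911, 0.1218, 0.0496], 0.0406)]
top plate_loop [(0.85, [0.456, -0.1356, 0.0867, 0.0938, 0.0518], 0.0406), (0.63, [0.2806, -0.2145, 0.0159, 0.088, 0.0486], 0.0104)]
rack 336 [ 0.6347 -0.0588  1.5601  0.1986  0.0766] [ 0.6062 -0.1209  0.0302]
   dowel 16 [ 0.6637 -0.1536  0.048 ] [ 0.6651 -0.1538  0.0445]
   dowel 7 [ 0.6555 -0.1896  0.048 ] [ 0.6527 -0.189   0.055 ]
   dowel 7 [0.5989 0.0119 0.048 ] [0.6004 0.0123 0.0437]
   dowel 13 [ 0.6008 -0.1532  0.048 ] [ 0.6011 -0.1533  0.047 ]
{'pixel': [276.4, 161.5], 'confidence': 0.66} [[0.6417 0.022  0.    ]]
{'pixel': [286.6, 247.2], 'confidence': 0.58} [[ 0.4412 -0.0106  0.    ]]
```

```bash
cat >> h.py <<'E'
BED=np.array([.4447,-.0113,.089]); RACK=np.array([.6348,.0140,-.003]); G=.027; UP=.10
YS=[.126,.042,-.042,-.126]
def at(F,y,dx=0):
    c,s=np.cos(F[2]),np.sin(F[2]); return np.array([F[0]+c*dx-s*y,F[1]+s*dx+c*y])
def st(tag):
    o=manip.observe(); print(tag,round(o['t'],2),'F',np.round(o['wrist_force'],1),'T',np.round(o['torque'],2),'gap',round(o['finger_gap'],4),'g',round(o['grip_force'],1),np.round(o['tool_pos'],4))
def pick(i,bed=BED):
    a=at(bed,YS[i]); o=down(bed[2])
    manip.movep([*a,UP],o); manip.set_gripper(.066)
    manip.move_linear([*a,G],v=.1); st('low')
    manip.set_gripper(.045); st('grip')
    manip.move_linear([*a,G+.022],v=.04); st('lift')
    manip.move_linear([*a,UP+.01],v=.12)
def place(i,rack=RACK):
    b=at(rack,YS[i]); o=down(rack[2])
    manip.move_linear([*b,UP+.01],v=.15,ori=o)
    manip.move_linear([*b,G+.004],v=.1)
    print('contact',manip.move_linear([*b,G-.002],v=.02,threshold=4)); st('down')
    manip.set_gripper(.066)
    manip.move_linear([*b,UP],v=.12); st('done')
E
python3 - <<'E'
from h import *
pick(0)
p=cams.read_camera('wrist'); save(p,'w1.png')
E
```

```text
low 6.6 F [0.3 0.3 0.4] T [0.04 0.   0.03] gap 0.0658 g 0.0 [0.4339 0.1142 0.0273]
grip 7.02 F [-0.8  0.7  4. ] T [0.18 0.05 0.02] gap 0.0498 g 30.0 [0.4339 0.1143 0.0275]
lift 7.72 F [ 0.1  0.  -1.5] T [0.01 0.02 0.02] gap 0.0494 g 30.0 [0.4334 0.1142 0.049 ]
```

View pics/w1.png

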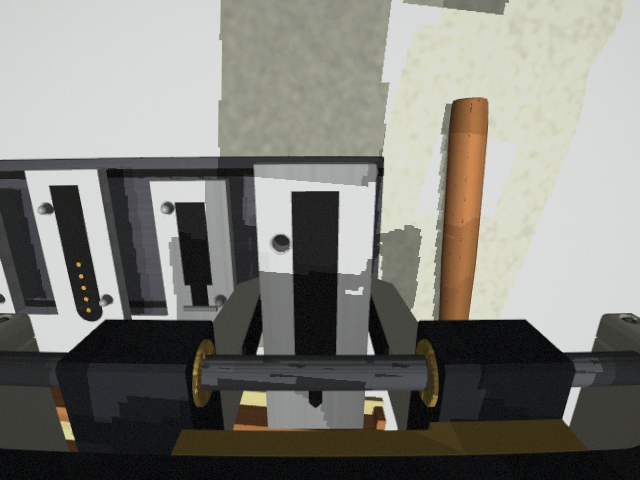

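The tail plate is clear of its pins and level in the jaws, with its near end at row 165 and centred around column 315. Now I'll place it and check the result.

```bash
cat > look.py <<'E'
from h import *
def look(n,y=.03,x=.50,z=.36):
    manip.movep([x,y,z],down(0))
    p=cams.read_camera('wrist'); save(p,n)
    for k,l in plates(p).items(): print(k,l)
    W=cloud(p)
    k2=(W[...,2]>.0425)&(W[...,2]<.06)&(W[...,0]>.585)&(W[...,0]<.685)&(abs(W[...,1]-.01)<.2)
    nn,lab,s,ce=cv2.connectedComponentsWithStats(k2.astype(np.uint8))
    print('dowels',[W[lab==i].mean(0).round(4).tolist() for i in range(1,nn) if s[i,4]>=4]); st('look')
E
python3 - <<'E'
from h import *
from look import look
place(0); look('w2.png')
E
```

```text
contact True
down 11.18 F [0.6 0.  4.2] T [0.01 0.07 0.11] gap 0.0496 g 30.0 [0.6361 0.1401 0.0274]
done 12.46 F [-0.8 -0.4 -0.9] T [ 0.04 -0.01  0.03] gap 0.0656 g 0.0 [0.6345 0.1402 0.0992]
plate_tail [(0.9, [0.4973, -0.3314, 1.2275, 0.1354, 0.0544], 0.0103)]
plate_buckle [(0.57, [0.4419, 0.0303, 0.0782, 0.106, 0.0516], 0.0401)]
plate_square [(0.86, [0.4482, -0.052, 0.0983, 0.1208, 0.052], 0.0402)]
plate_loop [(0.95, [0.2967, -0.2006, -0.0004, 0.0773, 0.0518], 0.0102), (0.68, [0.4559, -0.1353, 0.0888, 0.0919, 0.0539], 0.0402)]
dowels [[0.603, -0.1527, 0.0471], [0.6033, -0.0684, 0.0474], [0.6037, 0.0138, 0.0473], [0.6043, 0.0974, 0.0471], [0.605, 0.1814, 0.0474], [0.6516, -0.1886, 0.0554], [0.6665, -0.1531, 0.0473], [0.6676, 0.0136, 0.0474], [0.6681, 0.0974, 0.0471]]
look 13.9 F [ 0.  -0.3  1. ] T [ 0.    0.03 -0.02] gap 0.0664 g 0.0 [0.5001 0.0303 0.3587]
```

View pics/w2.png

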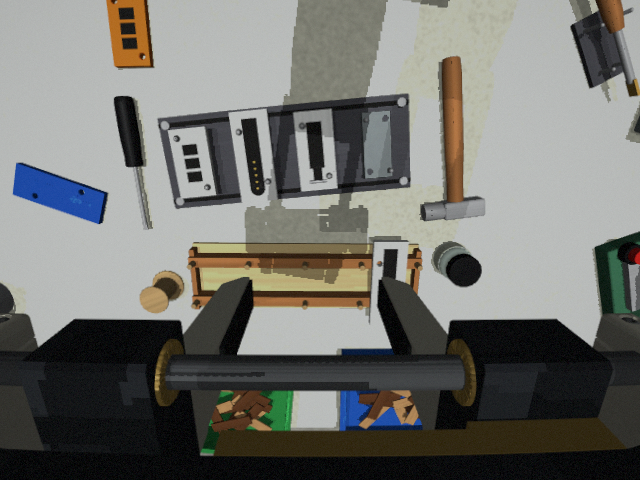

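The tail plate lies across both rails in the leftmost bay at (388,280), between its dowels. The five front dowels move the rack estimate by about 1 mm, so I'll update that and carry on with the rest.

```bash
sed -i 's/RACK=np.array(\[.6348,.0140,-.003\])/RACK=np.array([.6358,.0142,-.005])/' h.py
python3 - <<'E'
from h import *
from look import look
for i in (1,2,3):
    pick(i)
    if manip.observe()['finger_gap']<.048: print('lost',i); break
    place(i)
manip.movep([.42,.014,.36],down(0)); 
p=cams.read_camera('wrist'); save(p,'w3.png'); np.save('w3.npy',p,allow_pickle=True)
for k,l in plates(p).items(): print(k,l)
E
```

```text
low 16.04 F [-0.7  0.1 -0.5] T [ 0.05 -0.03 -0.06] gap 0.0661 g 0.0 [0.4414 0.0305 0.0273]
grip 16.46 F [-0.1  0.2  3.9] T [ 0.16  0.12 -0.04] gap 0.0497 g 30.0 [0.4414 0.0305 0.0275]
lift 17.16 F [ 0.3  0.1 -2. ] T [-0.02 -0.03  0.01] gap 0.0497 g 30.0 [0.4409 0.0305 0.0491]
contact True
down 20.52 F [ 0.3 -0.1  3.9] T [ 0.02 -0.01  0.03] gap 0.0499 g 30.0 [0.6369 0.0561 0.0274]
done 21.81 F [-0.9  0.6 -0.2] T [ 0.03 -0.01 -0.01] gap 0.0662 g 0.0 [0.6355 0.0562 0.0995]
low 23.78 F [ 0.5 -0.6  0.2] T [0.08 0.02 0.07] gap 0.0661 g 0.0 [ 0.4488 -0.0532  0.0273]
grip 24.2 F [-0.8  1.1  5.4] T [ 0.22  0.12 -0.04] gap 0.0496 g 30.0 [ 0.4488 -0.0532  0.0275]
lift 24.9 F [ 0.1 -0.7 -1.6] T [ 0.05  0.03 -0.  ] gap 0.0496 g 30.0 [ 0.4484 -0.0531  0.049 ]
contact True
down 28.21 F [-1.2  0.7  4.4] T [-0.08  0.03  0.07] gap 0.0497 g 30.0 [ 0.6365 -0.028   0.0274]
done 29.5 F [-0.4  0.4  0. ] T [-0.01  0.   -0.02] gap 0.0659 g 0.0 [ 0.6351 -0.0277  0.0994]
low 31.45 F [ 0.7 -0.   0.3] T [ 0.   -0.02  0.02] gap 0.0664 g 0.0 [ 0.4563 -0.137   0.0274]
grip 31.87 F [-0.5 -0.3  2.9] T [ 0.17  0.07 -0.01] gap 0.05 g 30.0 [ 0.4562 -0.1369  0.0275]
lift 32.57 F [-0.   0.4 -1. ] T [ 0.03 -0.02  0.04] gap 0.0498 g 30.0 [ 0.4559 -0.1368  0.0491]
contact True
down 35.83 F [ 0.1 -1.7  4.4] T [-0.03  0.05  0.03] gap 0.0496 g 30.0 [ 0.636  -0.1121  0.0274]
done 37.11 F [ 0.2  0.1 -0.7] T [-0.03  0.   -0.01] gap 0.0657 g 0.0 [ 0.6346 -0.1118  0.0992]
plate_tail [(0.93, [0.4908, -0.3329, 1.229, 0.1322, 0.0539], 0.0104), (0.72, [0.6453, 0.1232, 0.0545, 0.0667, 0.0273], 0.0398)]
plate_buckle [(0.82, [0.6278, 0.0553, 0.0092, 0.0963, 0.0497], 0.0402)]
plate_square [(0.78, [0.6245, -0.0275, -0.0077, 0.103, 0.0506], 0.0402)]
plate_loop [(0.95, [0.2859, -0.202, -0.0063, 0.0867, 0.0514], 0.0102), (0.74, [0.6452, -0.0966, -0.0563, 0.0629, 0.0241], 0.04)]
```

View pics/w3.png

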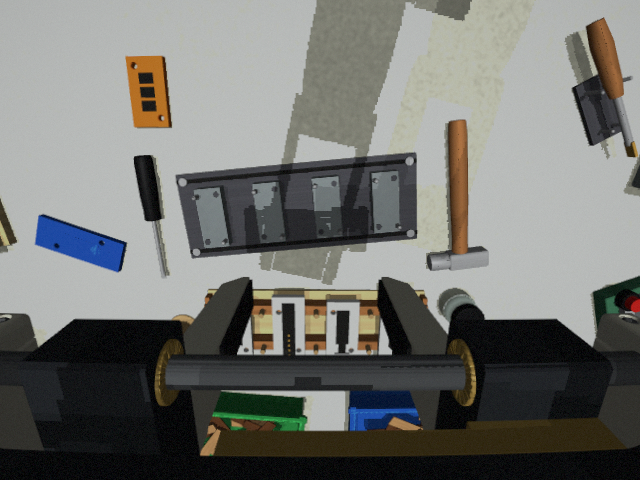

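All four plates are off the bed, but from here the fingers hide the rack (row 330). I'll look from farther out, with the rack in mid-picture.

Run:
```python
from h import *
for z in(.36,.30,.25):
    if manip.solve_ik([.67,.014,z],down(0)) is not None: manip.movep([.67,.014,z],down(0)); break
p=cams.read_camera('wrist'); save(p,'w4.png')
for k,l in plates(p).items(): print(k,l)
W=cloud(p)
k2=(W[...,2]>.0425)&(W[...,2]<.06)&(W[...,0]>.585)&(W[...,0]<.685)&(abs(W[...,1]-.01)<.2)
nn,lab,s,ce=cv2.connectedComponentsWithStats(k2.astype(np.uint8))
print('dowels',[W[lab==i].mean(0).round(4).tolist() for i in range(1,nn) if s[i,4]>=4]); st('look')
```

```text
plate_tail [(0.68, [0.6362, 0.139, -0.0184, 0.1368, 0.0546], 0.04), (0.68, [0.5072, -0.3332, 1.2291, 0.1363, 0.049], 0.0103)]
plate_buckle [(0.98, [0.6357, 0.0554, 0.0096, 0.1063, 0.051], 0.0401)]
plate_square [(0.93, [0.637, -0.0282, -0.0096, 0.1215, 0.0509], 0.0401)]
dowels [[0.6036, -0.1528, 0.0472], [0.6035, -0.0686, 0.0479], [0.6041, 0.0139, 0.0478], [0.6047, 0.0978, 0.0472], [0.6055, 0.1813, 0.0476], [0.6532, -0.1887, 0.0555], [0.6668, -0.1531, 0.0473], [0.6673, -0.0689, 0.0478], [0.6683, 0.0133, 0.0477], [0.6685, 0.0972, 0.0476], [0.6687, 0.1814, 0.0468], [0.676, 0.0552, 0.0433]]
look 39.94 F [-0.1 -0.5  0.2] T [ 0.04  0.02 -0.02] gap 0.0659 g 0.0 [0.6693 0.014  0.3615]
```

View pics/w4.png

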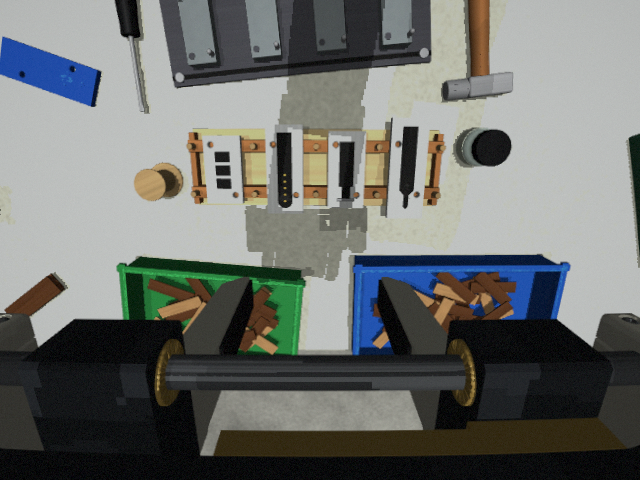

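All four plates are centred in their bays to within about 1 mm. In the picture (right is the robot's left) they stand at columns 404, 346, 285 and 222: tail, buckle, square, loop, the original order.

```bash
python3 -c "
from h import *
print(manip.hand_in())"
```

```text
the job is handed in; nothing more can be done
None
```

I moved all four plates to the rack in their original left-to-right order (tail, buckle, square, loop), one to a bay, left the look-alikes alone and handed the job in at about 40 s. In the last picture tail, buckle and square measured about 1 mm from bay centre; loop I checked only by eye.

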